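# Complete the weighing kit

### The job

Complete the kit in the blue-walled tray so that it holds exactly one crucible, one brass weight and one rubber bung, each standing upright in a compartment of its own. One of the three kinds is already in the tray, so add only the two kinds that are missing; there are two crucibles, and the spare one stays standing on the bench clear of the tray. Set the pieces down gently instead of dropping them.

Things in the scene. Friction and masses are not known exactly. Their poses are not given: they have to be found in the camera images.
- tray: fixed tray, white liner, blue walls, 120 mm (its x) by 270 mm (its y, with end lugs). Origin: centre of underside. Three compartments, centres at its y = -80, 0, +80 mm (x = 0), each 112 (x) by 76 mm (y) inside; walls 4 mm thick, 14 mm tall; floor level with the bench (z = 0). Place and yaw vary. One compartment holds one piece at the start, near its centre. To its right (y below -0.4, x above 0.45) a black case with a jar on it rises to 0.41 m: pass clear of it.
- crucible_1: white porcelain crucible, open cup, widening upward: 44 mm across at the rim, 26 mm at the foot, 31 mm tall, wall about 3 mm, 30 g. Origin: centre of its underside, z up; round. Grip it across its outside, near the rim. Stands in the tray or on the bench; identical to crucible_2, only one of the two belongs in the tray.
- crucible_2: white porcelain crucible, open cup, widening upward: 44 mm across at the rim, 26 mm at the foot, 31 mm tall, wall about 3 mm, 30 g. Origin: centre of its underside, z up; round. Grip it across its outside, near the rim. Stands in the tray or on the bench; identical to crucible_1, only one of the two belongs in the tray.
- weight: yellow brass weight with a knob on top, 27 mm across, 34 mm tall, about 116 g (takes a grip anywhere as a plain cylinder 27 mm across). Origin at the centre of its underside, z up. Stands in the tray or on the bench.
- bung: dark grey, nearly black rubber bung, 31 mm across, 26 mm tall, 20 g (takes a grip anywhere as a plain cylinder 31 mm across). Origin at the centre of its underside, z up. Stands in the tray or on the bench.
Mind the look-alikes: they are no part of the job. Several things have the shape of the bung; the one meant has the colours described above.

How it is judged:
At the end, for the whole second after the job is handed in: Weight, bung and exactly one crucible in the tray, one in each compartment (origin within 50 mm of its centre along the tray's x, 34 mm along y); other crucible at least 85 mm (x) or 150 mm (y) from tray centre; all upright within 10 degrees, undersides within 6 mm of bench height, at rest (x of weight in the frame of tray between -0.05 and 0.05 m and y of weight in the frame of tray between -0.116 and 0.116 m and x of bung in the frame of tray between -0.05 and 0.05 m and y of bung in the frame of tray between -0.116 and 0.116 m and (((x of crucible_1 in the frame of tray between -0.05 and 0.05 m and y of crucible_1 in the frame of tray between -0.116 and 0.116 m) and not (x of crucible_2 in the frame of tray between -0.085 and 0.085 m and y of crucible_2 in the frame of tray between -0.15 and 0.15 m)) or ((x of crucible_2 in the frame of tray between -0.05 and 0.05 m and y of crucible_2 in the frame of tray between -0.116 and 0.116 m) and not (x of crucible_1 in the frame of tray between -0.085 and 0.085 m and y of crucible_1 in the frame of tray between -0.15 and 0.15 m))) and ((x of crucible_1 in the frame of tray between -0.05 and 0.05 m and y of crucible_1 in the frame of tray between -0.114 and -0.046 m) or (x of crucible_2 in the frame of tray between -0.05 and 0.05 m and y of crucible_2 in the frame of tray between -0.114 and -0.046 m) or (x of weight in the frame of tray between -0.05 and 0.05 m and y of weight in the frame of tray between -0.114 and -0.046 m) or (x of bung in the frame of tray between -0.05 and 0.05 m and y of bung in the frame of tray between -0.114 and -0.046 m)) and ((x of crucible_1 in the frame of tray between -0.05 and 0.05 m and y of crucible_1 in the frame of tray between -0.034 and 0.034 m) or (x of crucible_2 in the frame of tray between -0.05 and 0.05 m and y of crucible_2 in the frame of tray between -0.034 and 0.034 m) or (x of weight in the frame of tray between -0.05 and 0.05 m and y of weight in the frame of tray between -0.034 and 0.034 m) or (x of bung in the frame of tray between -0.05 and 0.05 m and y of bung in the frame of tray between -0.034 and 0.034 m)) and ((x of crucible_1 in the frame of tray between -0.05 and 0.05 m and y of crucible_1 in the frame of tray between 0.046 and 0.114 m) or (x of crucible_2 in the frame of tray between -0.05 and 0.05 m and y of crucible_2 in the frame of tray between 0.046 and 0.114 m) or (x of weight in the frame of tray between -0.05 and 0.05 m and y of weight in the frame of tray between 0.046 and 0.114 m) or (x of bung in the frame of tray between -0.05 and 0.05 m and y of bung in the frame of tray between 0.046 and 0.114 m)) and angle between each of crucible_1, crucible_2, weight, bung's own z axis and vertical below 0.17 rad and height (world z) of crucible_1 between -0.006 and 0.006 m and linear speed of each of crucible_1, crucible_2, weight, bung below 0.02 m/s and height (world z) of crucible_2 between -0.006 and 0.006 m and height (world z) of weight between -0.006 and 0.006 m and height (world z) of bung between -0.006 and 0.006 m); the robot touches nothing.
It fails at once if the crucible 1 is dropped from more than about 25 mm or knocked flying (faster than 0.7 m/s while no finger touches it) (contact force between crucible_1 and the fingers below 0.01 N and linear speed of crucible_1 above 0.7 m/s).
It fails at once if the crucible 2 is dropped from more than about 25 mm or knocked flying (faster than 0.7 m/s while no finger touches it) (contact force between crucible_2 and the fingers below 0.01 N and linear speed of crucible_2 above 0.7 m/s).
It fails at once if the weight is dropped from more than about 25 mm or knocked flying (faster than 0.7 m/s while no finger touches it) (contact force between weight and the fingers below 0.01 N and linear speed of weight above 0.7 m/s).
It fails at once if the bung is dropped from more than about 25 mm or knocked flying (faster than 0.7 m/s while no finger touches it) (contact force between bung and the fingers below 0.01 N and linear speed of bung above 0.7 m/s).
It also fails if it takes over 54 s, if anything falls off the work surface, if the arm or the gripper's body presses on something with over 40 N, if the wrist force passes 120 N, or if a joint passes its speed limit or range.

### The arm

A 6-joint arm with a two-finger parallel gripper is mounted at the origin on a cart in front of the work surface, level with it; the furniture and walls round the work are solid. World frame = base frame: x ahead of the robot, y to its left, z up, the work surface at z = 0. Lengths are in m, angles in rad, forces in N, time in s.
With the tool pointing down it reaches from about 0.35 to 0.975 m from the base axis. Payload 17.4 kg.
Tool frame: the origin (TCP) lies on the centre line of the jaws, within the pads' length; the fingertips stand r.tip_extent ahead of it and the grasp point (between the pads) lies 5 mm behind it (r.tip_extent is the distance from the TCP to the fingertips, in m); z points along the fingers, y is the line along which they close (so a half turn about z gives the same grasp; the last joint's range is limited). The gripper opens to 85 mm and grips with 20 to 120 N. Pads are 22 mm wide; open, the fingers measure 114 mm over their backs; the gripper's body (76 mm by 85 mm) begins 54 mm behind the grasp point. The pads swing forward as they close: fully open they stand 13 mm farther back than shut.
Start: joints at [-1.247, 0.116, 1.442, -0, 1.584, -0.038], TCP at [0.239, -0.631, 0.218] pointing down, gripper open.
Joint ranges: [-2.83, 2.83], [-0.83, 2.19], [0.07, 2.5], [-1.14, 4.28], [0.01, 3], [-2.97, 2.97]. Speed limits (rad/s): [1.89, 1.89, 2.22, 3.14, 3.14, 3.14].

### API

Orientations are given as a unit quaternion [w, x, y, z].
In Python, from bench import sensors, optics, r gives the robot as it stands.
- The arm moves only by the tool step_arm, never from a script. Its arguments are lists of equal length, an entry for each row: "claw": the closure in counts, from 0 (fully open) to 255 (shut); "travel": the shift along the tool's x, y, z in mm, a list of three; "turn": the turn, a rotation vector about the tool's x, y, z in degrees, a list of three. In form: {"claw": [claw, ...], "travel": [[x, y, z], ...], "turn": [[wx, wy, wz], ...]}. A call has 1 to 20 rows; each row shifts and turns the commanded pose from where the row before left it, along the tool's axes as they then stand; what a row does not reach is not made up. A row lasts 1/8 s, in which the tool goes at most 62.5 mm and 10.7 degrees, less where a joint would pass 70% of its speed; a pose out of reach is approached as far as the arm can. A call is refused whole if a number of a shift passes 62.5 or a number of a turn 10.7, either way. A call with a gripper value outside its range is refused whole. The fingers move at their own pace and stop on an object; "newtons" is the grip in N (left out, the last holds). Time passes only in rows, so rows that do not move let the fingers close. It gives the time, the measured TCP pose, the force, the opening and the grip force at its end, in the units of the state.
- sensors.get_state(): the state, without advancing time (a new reading comes with each control period).
- optics.grab_frame(name): name is "scene" or "side" or "wrist"; returns a dict with "pixels" (480x640x3 uint8, red, green, blue), "intrinsics" (3x3 intrinsics, pixels), "R" (3x3) and "t" (3): a world point X has camera coordinates R X + t; the wrist camera has in their place "T_tool_cam" (4x4, takes a point from camera to tool coordinates, whose origin is the TCP and whose axes are the flange's). Camera axes: x right, y down, z forward; pixel columns grow to the right and rows downward; lengths in m; the calibration is good to about 2 mm. A picture is of the moment at which its call begins: read the wrist's pose just before it. There is no depth.
- r.sign_off(): hands the job in; it is judged then, once.
The state is a dict: "t": time; "joints": joint angles; "joint_vel": joint speeds; "effort": joint torques, N m; "tool_pos": TCP position; "eef_rot": TCP orientation; "force": force on the tool from outside, world axes, zero at the start; "moment": the same for the moment, N m; "gripper_width": opening from 0.0 (shut) to 1.0 (fully open); "grip_force": force on a finger pad.
Only numpy, scipy, OpenCV 4.12 (cv2) and the standard library are available. Lean on these libraries where they do the work, as an engineer would, in place of code of your own. Each camera call takes 0.05 s, during which the arm holds its last target. There are 200 camera calls.

## Working session

There is one attempt and no reset: what is moved stays moved. The work goes in short steps, Python scripts to look and compute and a tool call to move; the robot and the scene stay as the last step left them, time stands still between calls to the robot, and variables do not carry over. Pictures are saved under pics/ and viewed, at most 10 in all, crops included, and the job is handed in when it is done.

Besides the shell and the picture viewer there is one more tool, called as name(argument=value, ...) on one line, values as JSON. step_arm: Moves the arm, as the interface text tells. Its arguments: {"type":"object","properties":{"claw":{"type":"array","items":{"type":"number"}},"travel":{"type":"array","items":{"type":"array","items":{"type":"number"}}},"turn":{"type":"array","items":{"type":"array","items":{"type":"number"}}},"newtons":{"type":"number"}},"required":["claw","travel","turn"]}

```bash
mkdir -p pics
python3 - <<'E'
from bench import sensors, optics, r
import cv2,numpy as np
print(sensors.get_state(), r.tip_extent)
for n in ["scene","side"]:
    f=optics.grab_frame(n); cv2.imwrite(f"pics/{n}0.png",f["pixels"][:,:,::-1]); print(n,f["intrinsics"],f["R"],f["t"])
    np.savez(f"{n}0.npz",**f)
f=optics.grab_frame("wrist");print(f["intrinsics"],f["T_tool_cam"])
E
```

```text
{'t': 0.0, 'joints': array([-1.24682096e+00,  1.16506482e-01,  1.44227405e+00, -2.84543587e-05,
        1.58398487e+00, -3.78146241e-02]), 'joint_vel': array([-0.00176976,  0.00065238,  0.00031659,  0.00122159,  0.00072217,
       -0.00118075]), 'effort': array([-1.55333050e-04, -7.31975484e+01, -6.32489562e+01, -8.88187469e-05,
        6.22483742e-03, -6.30181466e-05]), 'tool_pos': array([ 0.23882485, -0.63111986,  0.2167429 ]), 'eef_rot': array([-5.78355247e-04,  9.83682931e-01,  1.79909830e-01, -9.76935606e-05]), 'force': array([-0.53601709,  0.17790487, -0.31461226]), 'moment': array([-0.00989318,  0.01600285,  0.01049428]), 'grip_force': 0.0, 'gripper_width': 0.999207283900987} 0.014
scene [[527.58154742   0.         319.42667698]
 [  0.         527.58154742 243.02669014]
 [  0.           0.           1.        ]] [[-0.46658346 -0.88422367  0.02117501]
 [-0.50091518  0.24443809 -0.83026141]
 [ 0.72896081 -0.39799313 -0.55697183]] [0.2332394  0.25865058 0.70074256]
side [[511.35176235   0.         322.47104319]
 [  0.         511.35176235 236.76264043]
 [  0.           0.           1.        ]] [[-0.84886129 -0.52860303 -0.00365412]
 [-0.32376155  0.52535455 -0.78688058]
 [ 0.41786717 -0.6667694  -0.61709448]] [0.44615505 0.1566599  0.88461746]
[[370.82609585   0.         323.68719642]
 [  0.         370.82609585 241.27887059]
 [  0.           0.           1.        ]] [[-4.71434025e-04 -9.58617043e-01 -2.84698335e-01  7.20156719e-02]
 [ 9.99999426e-01 -7.25932134e-04  7.88403496e-04 -3.80355807e-04]
 [-9.62448698e-04 -2.84697800e-01  9.58616835e-01 -1.57476950e-01]
 [ 0.00000000e+00  0.00000000e+00  0.00000000e+00  1.00000000e+00]]
```

View pics/scene0.png

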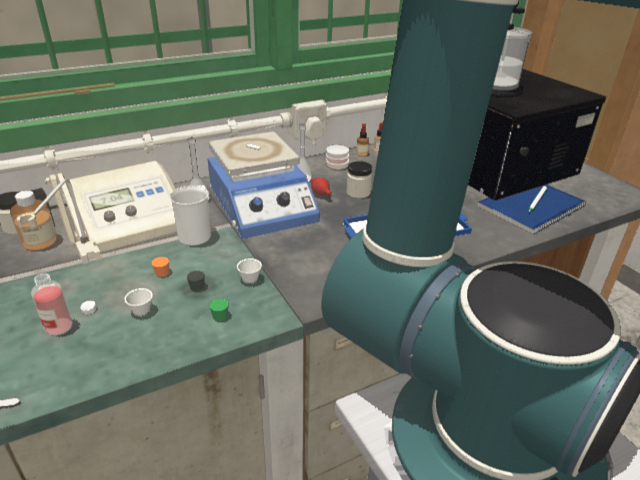

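View pics/side0.png

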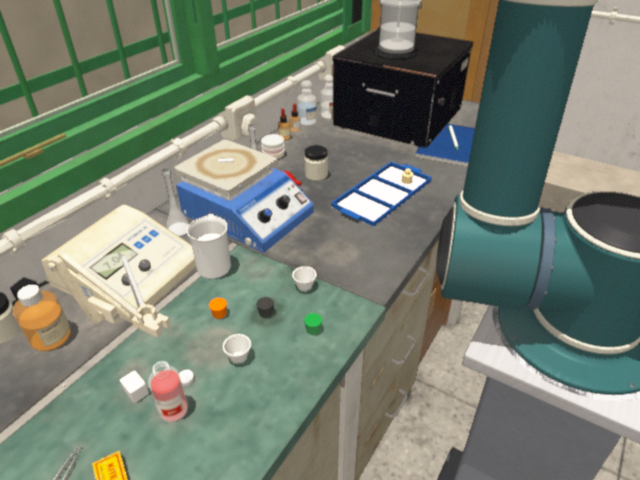

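The scene view has three bung-shaped things: orange (161,267), near-black (197,281) and green (220,310). The dark one fits the description. Crucibles are at (140,303) and (249,271). In the side view the brass weight is already in the tray's far compartment at (407,177), so the bung and one crucible are missing.

```bash
cat > h.py <<'E'
import cv2,numpy as np
def cast(f,uv,z):
    d=np.linalg.inv(f["intrinsics"])@np.array([uv[0],uv[1],1.]); R,t=f["R"],f["t"]
    o=-R.T@t; d=R.T@d; return (o+d*(z-o[2])/d[2])
def wristf(f,s):
    w,x,y,z=s["eef_rot"]
    from scipy.spatial.transform import Rotation as Ro
    T=np.eye(4);T[:3,:3]=Ro.from_quat([x,y,z,w]).as_matrix();T[:3,3]=s["tool_pos"]
    C=np.linalg.inv(T@f["T_tool_cam"]); return dict(pixels=f["pixels"],intrinsics=f["intrinsics"],R=C[:3,:3],t=C[:3,3])
def blobs(m,roi,amin=40):
    x0,y0,x1,y1=roi; M=np.zeros_like(m,np.uint8); M[y0:y1,x0:x1]=m[y0:y1,x0:x1]
    n,l,s,c=cv2.connectedComponentsWithStats(M.astype(np.uint8))
    return [(c[i].round(1),s[i]) for i in range(1,n) if s[i,4]>amin],l
E
python3 - <<'E'
from h import *
f=dict(np.load("side0.npz")); g=dict(np.load("scene0.npz"))
for nm,F,rois in (("side",f,dict(bung=(250,292,282,325),c1=(288,262,322,296),c2=(218,330,256,370),tray=(325,160,440,225))),("scene",g,dict(bung=(183,266,210,296),c1=(232,255,268,290),c2=(120,285,160,322)))):
    hsv=cv2.cvtColor(F["pixels"],cv2.COLOR_RGB2HSV); H,S,V=cv2.split(hsv)
    for k,roi in rois.items():
        if k=="bung": m=(V<60); z=.013
        elif k=="tray": m=(H>100)&(H<125)&(S>130); z=.014
        else: m=(S<40)&(V>110); z=.0155
        b,l=blobs(m,roi)
        for c,s in b: print(nm,k,c,s,cast(F,c,z).round(3))
        if k=="tray":
            M=np.zeros_like(V); x0,y0,x1,y1=roi; M[y0:y1,x0:x1]=m[y0:y1,x0:x1]
            ys,xs=np.nonzero(M); P=np.array([cast(F,(x,y),.012)[:2] for x,y in zip(xs,ys)],np.float32)
            print(cv2.minAreaRect(P*1000))
    if nm=="side": w=cast(f,(407,177),.017); print("weight",w)
im=f["pixels"][150:375,190:445,::-1]; cv2.imwrite("pics/crop.png",cv2.resize(im,None,fx=2.6,fy=2.6,interpolation=2))
E
```

```text
side bung [266.2 311.9] [259 306  15  11  98] [0.476 0.266 0.013]
side c1 [305.7 274.1] [290 262  32  30 667] [0.47  0.15  0.015]
side c2 [232.1 347.7] [ 218  330   34   40 1078] [0.474 0.361 0.015]
side tray [380.  191.8] [332 162  99  63 911] [ 0.48  -0.182  0.014]
((477.9414978027344, -197.82179260253906), (271.7306213378906, 126.73091888427734), 81.7786636352539)
weight [ 0.45199959 -0.27083233  0.017     ]
scene c1 [245.6 268.7] [232 255  36  34 762] [0.477 0.166 0.015]
scene c2 [137.4 300.2] [ 120  285   40   37 1198] [0.474 0.363 0.015]
```

View pics/crop.png

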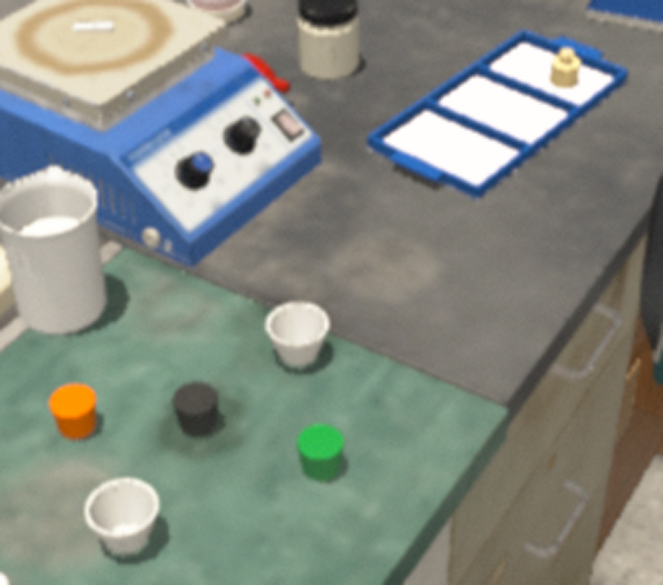

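The crop confirms it: dark grey bung at crop (196,409), between the orange (74,410) and green (321,452) decoys. The weight is in the tray's right compartment at crop (565,68). I'll rotate the jaws to close along the tray's x and go above the tray for a close look.

step_arm(claw=[0,0,0,0,0,0,0,0,0,0,0,0,0,0,0,0,0], travel=[[0,0,0],[0,0,0],[0,0,0],[0,0,0],[0,0,0],[0,0,0],[46,18,0],[46,18,0],[46,18,0],[46,18,0],[46,18,0],[46,18,0],[46,18,0],[46,18,0],[46,18,0],[46,18,0],[0,0,0]], turn=[[0,0,-10.2],[0,0,-10.2],[0,0,-10.2],[0,0,-10.2],[0,0,-10.2],[0,0,-10],[0,0,0],[0,0,0],[0,0,0],[0,0,0],[0,0,0],[0,0,0],[0,0,0],[0,0,0],[0,0,0],[0,0,0],[0,0,0]], newtons=25)

```text
t: 2.28
tool_pos: [0.4842, -0.1995, 0.2173]
eef_rot: [-0.0, 0.755, 0.656, 0.0]
force: [-0.7, -0.4, -0.2]
gripper_width: 1.002
grip_force: 0.0
```

```bash
cat > look.py <<'E'
import sys
from h import *
from bench import sensors,optics
s=sensors.get_state(); f=wristf(optics.grab_frame("wrist"),s)
n=sys.argv[1]; cv2.imwrite(f"pics/{n}.png",f["pixels"][:,:,::-1]); np.savez(n+".npz",**f)
print(s["t"],s["tool_pos"].round(4),s["eef_rot"].round(3))
E
python3 look.py w1
python3 - <<'E'
from h import *
f=dict(np.load("w1.npz")); hsv=cv2.cvtColor(f["pixels"],cv2.COLOR_RGB2HSV); H,S,V=cv2.split(hsv)
m=((H>100)&(H<125)&(S>130)).astype(np.uint8)
n,l,st,c=cv2.connectedComponentsWithStats(m)
for i in range(1,n):
    if st[i,4]>400:
        ys,xs=np.nonzero(l==i); P=np.array([cast(f,p,.013)[:2] for p in zip(xs,ys)],np.float32)*1000
        print(st[i],cv2.minAreaRect(P))
f2=dict(np.load("side0.npz"))
for n,p in (("orange",(219,309)),("green",(313,324))): print(n,cast(f2,p,.013).round(3))
E
```

```text
2.275 [ 0.4842 -0.1995  0.2173] [-0.     0.755  0.656  0.   ]
[ 252   60  132  271 4586] ((477.9854736328125, -200.47157287597656), (269.5621643066406, 119.21422576904297), 81.85413360595703)
[ 233  382  126   49 2651] ((417.8375549316406, -440.8553466796875), (144.93026733398438, 47.94620132446289), 10.262417793273926)
orange [0.552 0.304 0.013]
green [0.391 0.247 0.013]
```

View pics/w1.png

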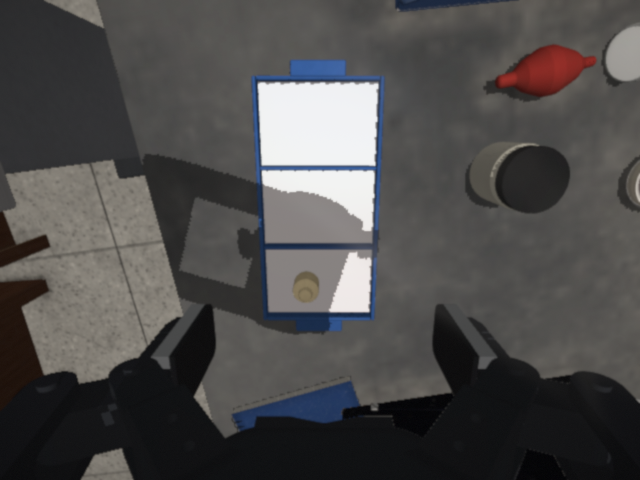

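The wrist view shows the tray axis-aligned at (318,198), with the weight in the lower (−y) compartment at (305,287). The upper two are empty. Next I look at the bung and the near crucible.

step_arm(claw=[0,0,0,0,0,0,0,0,0,0], travel=[[49,-8,0],[49,-8,0],[49,-8,0],[49,-8,0],[49,-8,0],[49,-8,0],[49,-8,0],[49,-8,0],[0,0,0],[0,0,0]], turn=[[0,0,0],[0,0,0],[0,0,0],[0,0,0],[0,0,0],[0,0,0],[0,0,0],[0,0,0],[0,0,0],[0,0,0]])

```text
t: 3.58
tool_pos: [0.4765, 0.1942, 0.2173]
eef_rot: [0.0, 0.756, 0.654, -0.0]
force: [0.1, -0.6, -0.3]
gripper_width: 0.997
grip_force: 0.0
```

```bash
python3 look.py w2
```

```text
3.575 [0.4765 0.1942 0.2173] [ 0.     0.756  0.654 -0.   ]
```

View pics/w2.png

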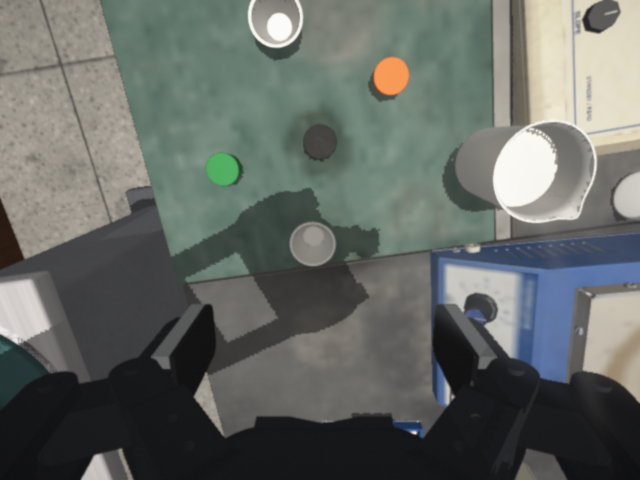

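The wrist view shows the dark bung at (320,141), orange at (391,76), green at (223,169), and the near crucible at (312,243).

Run:
```python
from h import *
f=dict(np.load("w2.npz")); H,S,V=cv2.split(cv2.cvtColor(f["pixels"],cv2.COLOR_RGB2HSV))
b,_=blobs((V<65),(295,115,345,165)); print("bung",[(c,s,cast(f,(s[0]+s[2]/2-.5,s[1]+s[3]/2-.5),.02).round(4)) for c,s in b])
b,_=blobs((S<25)&(V>95),(282,215,345,275)); print("cru",[(c,s,cast(f,(s[0]+s[2]/2-.5,s[1]+s[3]/2-.5),.031).round(4)) for c,s in b])
for n,p in (("bung",(320,141)),("orange",(391,76)),("green",(223,169))): print(n,cast(f,p,.026).round(4))
print("cru",cast(f,(312,243),.031).round(4), "c2",cast(f,(275,20),.031).round(4))
```

```text
bung [(array([313.8, 154.9]), array([304, 143,  26,  18,  66], dtype=int32), array([0.4772, 0.2487, 0.02  ]))]
cru [(array([312.2, 243.4]), array([ 289,  221,   47,   45, 1643], dtype=int32), array([0.4602, 0.1646, 0.031 ]))]
bung [0.4819 0.2577 0.026 ]
orange [0.5508 0.3026 0.026 ]
green [0.3892 0.2459 0.026 ]
cru [0.4602 0.1646 0.031 ] c2 [0.4596 0.3581 0.031 ]
```

step_arm(claw=[0,0,0,0,0,0,0,255,255,255,255,255,255,255,255], travel=[[32,-2,40],[32,-2,40],[0,0,40],[0,0,40],[0,0,25],[0,0,13],[0,0,0],[0,0,0],[0,0,0],[0,0,0],[0,0,0],[0,0,0],[0,0,0],[0,0,0],[0,0,0]], turn=[[0,0,0],[0,0,0],[0,0,0],[0,0,0],[0,0,0],[0,0,0],[0,0,0],[0,0,0],[0,0,0],[0,0,0],[0,0,0],[0,0,0],[0,0,0],[0,0,0],[0,0,0]], newtons=30)

```text
t: 5.5
tool_pos: [0.4815, 0.2591, 0.0195]
eef_rot: [-0.0, 0.756, 0.654, -0.0]
force: [-0.9, 0.3, -0.4]
gripper_width: -0.002
grip_force: 0.0
```

```bash
python3 look.py w3
python3 - <<'E'
from bench import optics; import cv2
f=optics.grab_frame("side")["pixels"][230:400,170:400,::-1]; a=cv2.resize(f,None,fx=1.75,fy=1.75)
b=cv2.imread("pics/w3.png")[:,120:520]; b=cv2.resize(b,(390,468)); import numpy as np
c=np.zeros((468,800,3),np.uint8); c[:a.shape[0],:a.shape[1]]=a; c[:,405:795]=b; cv2.imwrite("pics/w3b.png",c)
E
```

```text
5.5 [0.4815 0.2591 0.0195] [-0.     0.756  0.654 -0.   ]
```

View pics/w3b.png

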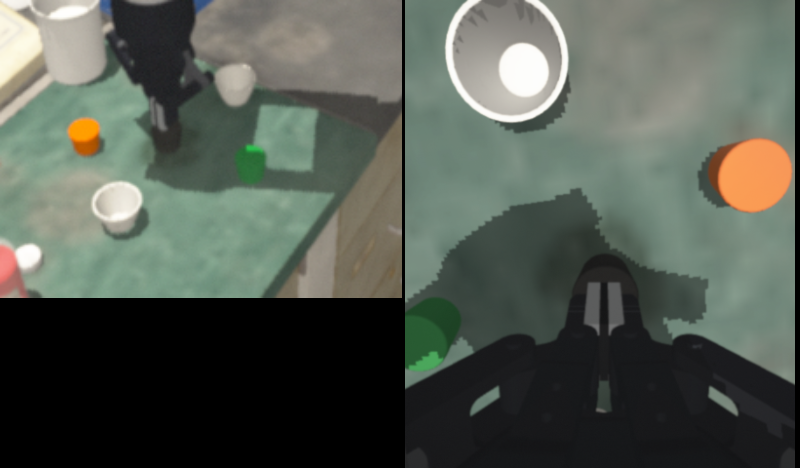

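```bash
cat >> h.py <<'E'
def tri(obs):
    A=np.zeros((3,3));b=np.zeros(3)
    for f,uv in obs:
        d=f["R"].T@np.linalg.inv(f["intrinsics"])@np.array([uv[0],uv[1],1.]); d/=np.linalg.norm(d); o=-f["R"].T@f["t"]; M=np.eye(3)-np.outer(d,d); A+=M;b+=M@o
    return np.linalg.solve(A,b)
E
python3 - <<'E'
from h import *
f,g,w,w3=[dict(np.load(n+".npz")) for n in ("side0","scene0","w2","w3")]
s,c,ww=(265.4,301.2),(197,276),(320,141)
print("top ss",tri([(f,s),(g,c)]).round(4),"sw",tri([(f,s),(w,ww)]).round(4),"cw",tri([(g,c),(w,ww)]).round(4))
print("orange w2-w3",tri([(w,(391,76)),(w3,(120+(755-405)*400/390,175*480/468))]).round(4))
print("c2 rim s,c",tri([(f,(237,343)),(g,(139,297))]))
# bench edge/bung bottom
print("bung bottom side",cast(f,(266,317),0).round(4))
print("w3 bung top back edge",cast(w3,(120+200*400/390,255*480/468),.026).round(4),cast(w,(320,125),.026).round(4))
E
```

```text
top ss [0.4857 0.2545 0.0235] sw [0.4822 0.258  0.0295] cw [0.4817 0.2568 0.0259]
orange w2-w3 [0.5512 0.3028 0.0247]
c2 rim s,c [0.46299766 0.35934588 0.03089712]
bung bottom side [0.4774 0.2667 0.    ]
w3 bung top back edge [0.4843 0.2773 0.026 ] [0.484  0.2714 0.026 ]
```

Run:
```python
from h import *
w3=dict(np.load("w3.npz"))
def pr(P):
    c=w3["intrinsics"]@(w3["R"]@np.array(P)+w3["t"]); return (c[:2]/c[2]).round(0)
for dy in (0,.011):
  for z in (.0055,.0195,.03,.04): print(dy,z,pr((.4815,.2591+dy,z)))
i=cv2.imread("pics/w3.png")[230:400,230:430]; i=cv2.convertScaleAbs(cv2.resize(i,(700,595),interpolation=2),alpha=2.2,beta=20); cv2.imwrite("pics/w3c.png",i)
```

```text
0 0.0055 [325. 282.]
0 0.0195 [325. 294.]
0 0.03 [325. 305.]
0 0.04 [325. 315.]
0.011 0.0055 [321. 262.]
0.011 0.0195 [321. 272.]
0.011 0.03 [321. 281.]
0.011 0.04 [321. 291.]
```

View pics/w3c.png

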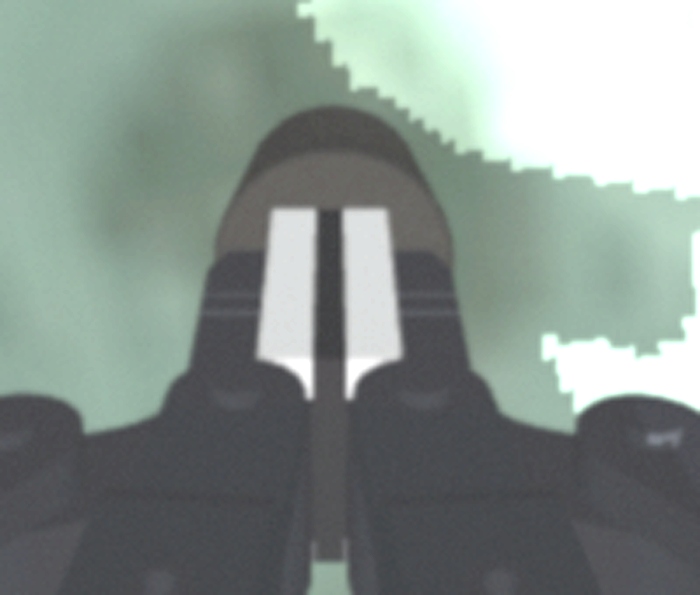

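The bung still stands upright exactly under the shut fingers (crop (333,250)). The tips passed over its top, so they sit higher than the nominal tip extent suggests. I'll reopen, go lower and watch the force.

step_arm(claw=[0,0,0,0,0,0,0], travel=[[0,0,0],[0,0,0],[0,0,0],[0,0,0],[0,0,5],[0,0,5],[0,0,0]], turn=[[0,0,0],[0,0,0],[0,0,0],[0,0,0],[0,0,0],[0,0,0],[0,0,0]])

```text
t: 6.48
tool_pos: [0.4812, 0.2589, 0.0088]
eef_rot: [-0.0, 0.756, 0.654, -0.001]
force: [-0.2, 0.6, -0.2]
gripper_width: 1.001
grip_force: 0.0
```

step_arm(claw=[255,255,255,255,255,255], travel=[[0,0,0],[0,0,0],[0,0,0],[0,0,0],[0,0,0],[0,0,0]], turn=[[0,0,0],[0,0,0],[0,0,0],[0,0,0],[0,0,0],[0,0,0]])

```text
t: 7.22
tool_pos: [0.4816, 0.2591, 0.0099]
eef_rot: [0.0, 0.756, 0.654, 0.0]
force: [-2.6, -0.3, 4.9]
gripper_width: 0.321
grip_force: 29.3
```

step_arm(claw=[255,255,255,255,255,255], travel=[[0,0,-5],[0,0,-15],[0,0,-35],[0,0,-40],[0,0,-25],[0,0,0]], turn=[[0,0,0],[0,0,0],[0,0,0],[0,0,0],[0,0,0],[0,0,0]])

```text
t: 7.98
tool_pos: [0.4824, 0.2595, 0.1325]
eef_rot: [0.001, 0.756, 0.654, 0.002]
force: [0.1, 0.1, -1.0]
gripper_width: 0.319
grip_force: 29.6
```

Run:
```python
from h import *
from bench import optics,sensors
s=sensors.get_state(); print(s["t"],s["tool_pos"].round(4),s["gripper_width"],s["grip_force"])
a=optics.grab_frame("side")["pixels"][190:330,200:340,::-1]; w=optics.grab_frame("wrist")["pixels"][200:360,230:430,::-1]
c=np.hstack([cv2.resize(a,(400,400)),cv2.resize(w,(400,400))]); cv2.imwrite("pics/g1.png",cv2.convertScaleAbs(c,alpha=1.6))
```

```text
7.975 [0.4824 0.2595 0.1325] 0.3189673688348052 29.599495232105255
```

View pics/g1.png

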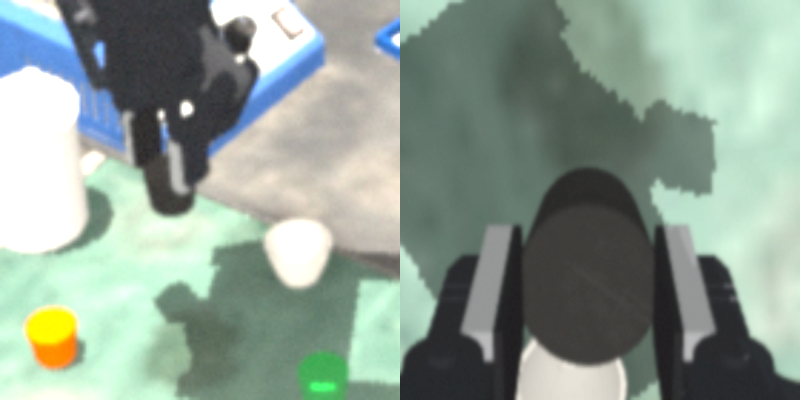

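The bung is held upright between the pads (right half of the picture, around (590,285)). Next I carry it over the middle compartment.

step_arm(claw=[255,255,255,255,255,255,255,255,255,255,255,255,255,255,255,255], travel=[[-30,4,0],[-42,6,0],[-48,6,0],[-48,7,0],[-48,7,0],[-48,7,0],[-48,6,0],[-48,6,0],[-48,6,0],[-30,4,0],[-18,3,0],[0,0,30],[0,0,40],[0,0,25],[0,0,10],[0,0,0]], turn=[[0,0,0],[0,0,0],[0,0,0],[0,0,0],[0,0,0],[0,0,0],[0,0,0],[0,0,0],[0,0,0],[0,0,0],[0,0,0],[0,0,0],[0,0,0],[0,0,0],[0,0,0],[0,0,0]])

```text
t: 10.07
tool_pos: [0.4772, -0.2008, 0.0243]
eef_rot: [-0.0, 0.756, 0.654, -0.0]
force: [-0.5, -0.1, -0.0]
gripper_width: 0.322
grip_force: 29.6
```

step_arm(claw=[255,255,255,255,110,110,110,110,110,110,110,60,0], travel=[[0,0,6],[0,0,5],[0,0,3],[0,0,0],[0,0,0],[0,0,0],[0,0,0],[0,0,-10],[0,0,-30],[0,0,-40],[0,0,-40],[0,0,0],[0,0,0]], turn=[[0,0,0],[0,0,0],[0,0,0],[0,0,0],[0,0,0],[0,0,0],[0,0,0],[0,0,0],[0,0,0],[0,0,0],[0,0,0],[0,0,0],[0,0,0]])

```text
t: 11.7
tool_pos: [0.4771, -0.2011, 0.1303]
eef_rot: [-0.0, 0.756, 0.654, -0.0]
force: [-0.5, -0.3, -0.8]
gripper_width: 0.952
grip_force: 0.0
```

Bung is placed. Now the near crucible at (0.460, 0.165), with the jaws part closed to keep clear of the hotplate.

step_arm(claw=[40,40,40,40,40,40,40,40,40,40,40,40,40,40,40,40], travel=[[30,-6,0],[48,-9,0],[48,-9,0],[48,-9,0],[48,-9,0],[48,-9,0],[48,-9,0],[28,-6,0],[14,-4,0],[0,0,0],[0,0,35],[0,0,35],[0,0,25],[0,0,17],[0,0,10],[0,0,0]], turn=[[0,0,0],[0,0,0],[0,0,0],[0,0,0],[0,0,0],[0,0,0],[0,0,0],[0,0,0],[0,0,0],[0,0,0],[0,0,0],[0,0,0],[0,0,0],[0,0,0],[0,0,0],[0,0,0]])

```text
t: 13.7
tool_pos: [0.4598, 0.1649, 0.0083]
eef_rot: [-0.0, 0.756, 0.654, -0.0]
force: [-0.0, 0.6, -0.1]
gripper_width: 0.844
grip_force: 0.0
```

step_arm(claw=[255,255,255,255,255,255], travel=[[0,0,0],[0,0,0],[0,0,0],[0,0,0],[0,0,0],[0,0,0]], turn=[[0,0,0],[0,0,0],[0,0,0],[0,0,0],[0,0,0],[0,0,0]], newtons=25)

```text
t: 14.45
tool_pos: [0.4604, 0.1654, 0.0096]
eef_rot: [0.0, 0.756, 0.654, 0.001]
force: [-1.0, -1.3, 5.4]
gripper_width: 0.48
grip_force: 24.5
```

step_arm(claw=[255,255,255,255,255,255], travel=[[0,0,-5],[0,0,-15],[0,0,-35],[0,0,-40],[0,0,-25],[0,0,0]], turn=[[0,0,0],[0,0,0],[0,0,0],[0,0,0],[0,0,0],[0,0,0]])

```text
t: 15.2
tool_pos: [0.4607, 0.1655, 0.1315]
eef_rot: [0.001, 0.756, 0.654, 0.002]
force: [0.0, -0.1, -1.2]
gripper_width: 0.478
grip_force: 25.4
```

Run:
```python
from h import *
from bench import optics,sensors
a=optics.grab_frame("side")["pixels"][180:320,230:370,::-1]; w=optics.grab_frame("wrist")["pixels"][200:360,230:430,::-1]
c=np.hstack([cv2.resize(a,(400,400)),cv2.resize(w,(400,400))]); cv2.imwrite("pics/g2.png",cv2.convertScaleAbs(c,alpha=1.2))
```

```text
(no output)
```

View pics/g2.png

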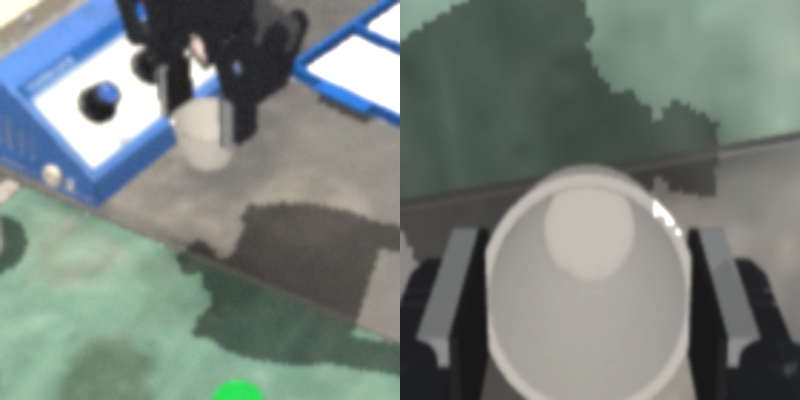

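The crucible is held upright by its rim (right half around (588,290)). Next I carry it to the left compartment.

step_arm(claw=[255,255,255,255,255,255,255,255,255,255,255,255,255], travel=[[-25,6,0],[-42,11,0],[-48,12,0],[-48,12,0],[-48,12,0],[-40,9,0],[-20,5,0],[-9,2,0],[0,0,30],[0,0,40],[0,0,25],[0,0,10],[0,0,0]], turn=[[0,0,0],[0,0,0],[0,0,0],[0,0,0],[0,0,0],[0,0,0],[0,0,0],[0,0,0],[0,0,0],[0,0,0],[0,0,0],[0,0,0],[0,0,0]])

```text
t: 16.92
tool_pos: [0.4876, -0.1214, 0.0233]
eef_rot: [-0.0, 0.756, 0.654, -0.0]
force: [-0.2, -0.7, -0.1]
gripper_width: 0.48
grip_force: 25.4
```

step_arm(claw=[255,255,255,255,80,80,80,80,80,80,80,80,80,80,80], travel=[[0,0,6],[0,0,5],[0,0,3],[0,0,0],[0,0,0],[0,0,0],[0,0,0],[0,0,-10],[0,0,-30],[0,0,-40],[0,0,-40],[-40,0,-40],[-40,0,-30],[0,0,0],[0,0,0]], turn=[[0,0,0],[0,0,0],[0,0,0],[0,0,0],[0,0,0],[0,0,0],[0,0,0],[0,0,0],[0,0,0],[0,0,0],[0,0,0],[0,0,0],[0,0,0],[0,0,0],[0,0,0]])

```text
t: 18.8
tool_pos: [0.4761, -0.2007, 0.1993]
eef_rot: [-0.0, 0.756, 0.654, 0.0]
force: [-0.3, 0.8, -0.2]
gripper_width: 0.687
grip_force: 0.0
```

```bash
python3 look.py w9
python3 - <<'E'
from h import *
from bench import optics
a=optics.grab_frame("side")["pixels"][130:380,200:450,::-1]
c=np.hstack([cv2.resize(a,(400,400)),cv2.resize(cv2.imread("pics/w9.png")[0:400,120:520],(400,400))]); cv2.imwrite("pics/fin.png",c)
E
```

```text
18.8 [ 0.4761 -0.2007  0.1993] [-0.     0.756  0.654  0.   ]
```

View pics/fin.png

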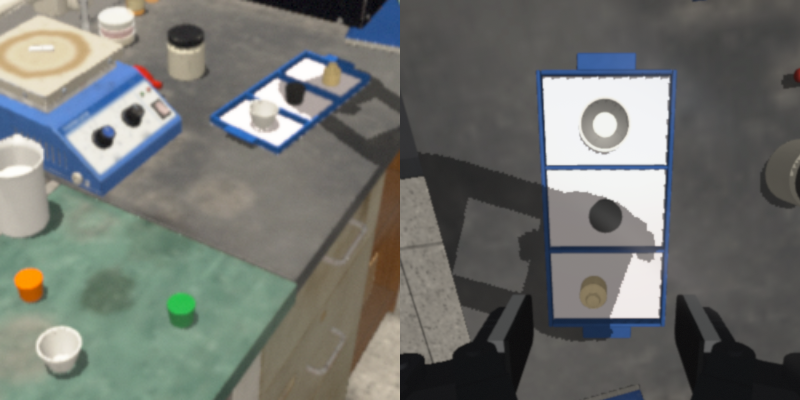

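The right half shows all three pieces upright, each near the centre of its own compartment: crucible (605,123), bung (606,214) and weight (594,292). The spare crucible still stands on the bench.

```bash
python3 -c "
from bench import r
print(r.sign_off())"
```

```text
the job is handed in; nothing more can be done
None
```

The kit is complete and handed in: the crucible, bung and weight each stand upright in their own compartment, and the spare crucible is still on the bench clear of the tray; the hand-in returned no verdict.

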